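# Stop the low dosing pump and stage its stirred refill

## Task

See which of the three dosing canisters has the lowest float gauge and first switch off that canister's pump by swinging the lever in front of it all the way over, away from the robot; leave the other two pumps on. Then pick up the flat-sided refill bottle, tip it over in the air to about 45 degrees to stir it, hold it so for a second, bring it level again, and set it down gently, upright in the middle of the square pad of that same canister. Do not move the float gauges or push any of the other things about.

Things in the scene. Friction and masses are not known exactly. Their poses are not given: they have to be found in the camera images.
- refill: The refill bottle, 0.35 kg: the loose flat-sided (rectangular) white plastic bottle with a red screw cap. Body 76 mm long (its x) by 52 mm wide (its y) by 100 mm high; above it a neck and a cap 36 mm across, top of cap at 128 mm. Origin at the centre of its underside, z up through the cap. Grasp it across the 52 mm width, about 80 mm above its underside.
- station_a: Fixed dosing station, the left (+y) of three alike, 130 to 160 mm apart. Origin: centre of the underside of its white 100 mm square pad (top at z = 8 mm); x points away from the robot. Pump: black box 70 x 90, 45 high, centre x = -125 mm, lever on top. Canister: white box 120 x 100, 100 high, centre x = +130 mm; handle to 124 mm high; red gauge cap 48 wide, top at 118 mm, at x = +105 mm.
- float_a_top (a point): Top of the float gauge of the left (+y) canister: a black disc 20 mm across on a thin rod, which rises straight out of the red cap. The higher it stands the fuller is the canister: 10 mm above the cap at the lowest (128 mm above the station's origin), 60 mm at the highest. Its z is vertical.
- lever_a (a joint): Pump lever of the left (+y) station: 0 = leaning fully to the robot (ON), 1.0 rad = leaning fully away from the robot, to the pad (OFF). It stays where it is left. At the start all levers are ON, within 0.12 rad of 0.
- lever_a_tip (a point): Centre of the round black knob (26 mm, on a 10 mm rod) at the end of the left (+y) lever, 70 mm from the pivot. The lever turns about the station's y axis at (-125, 0, 67) mm of the station's frame; the knob swings from x = -159 to -91 mm, 128 mm high at both ends and 137 mm half way.
- station_b: Fixed dosing station, the middle of three alike, 130 to 160 mm apart. Origin: centre of the underside of its white 100 mm square pad (top at z = 8 mm); x points away from the robot. Pump: black box 70 x 90, 45 high, centre x = -125 mm, lever on top. Canister: white box 120 x 100, 100 high, centre x = +130 mm; handle to 124 mm high; red gauge cap 48 wide, top at 118 mm, at x = +105 mm.
- float_b_top (a point): Top of the float gauge of the middle canister: a black disc 20 mm across on a thin rod, which rises straight out of the red cap. The higher it stands the fuller is the canister: 10 mm above the cap at the lowest (128 mm above the station's origin), 60 mm at the highest. Its z is vertical.
- lever_b (a joint): Pump lever of the middle station: 0 = leaning fully to the robot (ON), 1.0 rad = leaning fully away from the robot, to the pad (OFF). It stays where it is left. At the start all levers are ON, within 0.12 rad of 0.
- lever_b_tip (a point): Centre of the round black knob (26 mm, on a 10 mm rod) at the end of the middle lever, 70 mm from the pivot. The lever turns about the station's y axis at (-125, 0, 67) mm of the station's frame; the knob swings from x = -159 to -91 mm, 128 mm high at both ends and 137 mm half way.
- station_c: Fixed dosing station, the right (-y) of three alike, 130 to 160 mm apart. Origin: centre of the underside of its white 100 mm square pad (top at z = 8 mm); x points away from the robot. Pump: black box 70 x 90, 45 high, centre x = -125 mm, lever on top. Canister: white box 120 x 100, 100 high, centre x = +130 mm; handle to 124 mm high; red gauge cap 48 wide, top at 118 mm, at x = +105 mm.
- float_c_top (a point): Top of the float gauge of the right (-y) canister: a black disc 20 mm across on a thin rod, which rises straight out of the red cap. The higher it stands the fuller is the canister: 10 mm above the cap at the lowest (128 mm above the station's origin), 60 mm at the highest. Its z is vertical.
- lever_c (a joint): Pump lever of the right (-y) station: 0 = leaning fully to the robot (ON), 1.0 rad = leaning fully away from the robot, to the pad (OFF). It stays where it is left. At the start all levers are ON, within 0.12 rad of 0.
- lever_c_tip (a point): Centre of the round black knob (26 mm, on a 10 mm rod) at the end of the right (-y) lever, 70 mm from the pivot. The lever turns about the station's y axis at (-125, 0, 67) mm of the station's frame; the knob swings from x = -159 to -91 mm, 128 mm high at both ends and 137 mm half way.
- round_bottle: Bystander: round white bottle with a red cap, 60 mm across, 128 mm high; not the refill. Origin at its underside.
- jug: Bystander: clear measuring mug, 84 mm across, 100 mm high, handle to its +y. Origin at its underside.
- media_jar: Bystander: brown jar of filter media, 84 mm across, 110 mm high. Origin at its underside.
- test_vial: Bystander: small amber bottle, 28 mm across, 55 mm high. Origin at its underside.
- collar: Bystander: loose grey plastic hose collar, 48 mm across, 18 mm high. Origin at its underside.
- brush: Bystander: cleaning brush, lying along its x. Origin at its underside.
- screwdriver: Bystander: screwdriver, lying along its x. Origin at its underside.
There are look-alikes about, which are no part of the job. What is shaped like the refill but green is not meant.

How it is judged:
By the outcome, as a careful person would: the job done as asked, in the order asked, and still so for the second after the job is handed in, with the robot touching nothing.
It also fails if it takes over 64 s, if anything falls off the work surface, if the arm or the gripper's body presses on something with over 40 N, if the wrist force passes 120 N, or if a joint passes its speed limit or range.

## Robot

A 7-joint arm with a two-finger parallel gripper is mounted at the origin on the work surface. World frame = base frame: x ahead of the robot, y to its left, z up, the work surface at z = 0. Lengths are in m, angles in degrees, forces in N, time in s.
With the tool pointing down it reaches from about 0.35 to 0.9 m from the base axis. Payload 19.9 kg.
Tool frame: the origin (TCP) lies between the finger pads; the fingertips stand 19 mm ahead of it and the grasp point (between the pads) is the TCP (bot.tcp_to_tips is the distance from the TCP to the fingertips, in m); z points along the fingers, y is the line along which they close (so a half turn about z gives the same grasp; the last joint's range is limited). The gripper opens to 85 mm and grips with 20 to 120 N. Pads are 22 mm wide; open, the fingers measure 114 mm over their backs; the gripper's body (76 mm by 85 mm) begins 54 mm behind the grasp point. The pads swing forward as they close: fully open they stand 13 mm farther back than shut.
Start: joints at [66.606, 23.915, -0.59, 92.452, 0.269, 63.638, -3.037], TCP at [0.224, -0.583, 0.25] pointing down, gripper open.
Joint ranges: [-161.28, 161.28], [-22.2, 115.67], [-73.04, 71.86], [3.21, 147.25], [-68.34, 248.33], [10.77, 114.83], [-161.83, 161.83]. Speed limits (degrees/s): [108.29, 108.29, 136.94, 136.94, 172.46, 172.46, 172.46].

## Interface

Orientations are given as a 3x3 rotation matrix whose columns are the frame's x, y, z axes.
In Python, from bench import bot, grab_frame, cut_out gives the robot as it stands. The module is installed in compiled form; this text tells all that it offers.
- The arm moves only by the tool drive_tool, never from a script. Its argument "motion" is one flat list of numbers, 7 for each row, row after row: the shift along the tool's x, y, z each as a share of 200 mm, from -1 to 1, then the turn, a rotation vector about the tool's x, y, z each as a share of 2 pi rad, from -1 to 1, then the closure, from 0 (fully open) to 1 (shut). In form: [dx, dy, dz, ax, ay, az, grip, dx, dy, dz, ax, ay, az, grip, ...]. A call has 1 to 20 rows; each row is the pose to reach, as a shift and turn from the pose commanded when the call began, along the tool's axes at that moment, turning the shorter way round; what a row does not reach only later rows make up. A row lasts 1/12 s, in which the tool goes at most 41.7 mm and 7.16 degrees, less where a joint would pass 70% of its speed; a pose out of reach is approached as far as the arm can. A call with a number of a shift or a turn outside -1 to 1 is refused whole. A call with a gripper value outside its range is refused whole. The fingers move at their own pace and stop on an object; "newtons" is the grip in N (left out, the last holds). Time passes only in rows, so rows that repeat a pose let the fingers close. It gives the time, the measured TCP pose, the force, the opening and the grip force at its end, in the units of the state.
- bot.observe(): the state, without advancing time (a new reading comes with each control period).
- grab_frame(name): name is "scene" or "top"; returns a dict with "pixels" (400x640x3 uint8, red, green, blue), "camera_matrix" (3x3 intrinsics, pixels), "cam_to_world" (4x4, takes a point from camera to world coordinates). Camera axes: x right, y down, z forward; pixel columns grow to the right and rows downward; lengths in m; the calibration is good to about 2 mm. A picture is of the moment at which its call begins. There is no depth.
- bot.sign_off(): hands the job in; it is judged then, once.
Trained networks look in the newest picture that a camera, given by its name, has taken for a name from the list of things; names that differ only in an ending like _2 or _b are one class to them, and where a whole thing is asked for, a point or a joint stands for the part that bears it (a point fixed in the world has none). Each returns a list of dicts, best first, with "score" (0 to 1); they miss things now and then, are a little off and sometimes report something else, mostly with a low value. They report only what shows in the picture. A call takes as long as a camera call. They do not tell look-alikes from the thing itself.
- cut_out(camera, name): "mask" (400x640 bool, what is visible of it) and "bbox" ([left, top, width, height] in pixels, round what is visible of it).
The state is a dict: "t": time; "qpos": joint angles; "dq": joint speeds; "tau": joint torques, N m; "tool_pos": TCP position; "eef_rot": TCP orientation; "contact_force": force on the tool from outside, world axes, zero at the start; "torque": the same for the moment, N m; "gripper_width": finger opening in m; "grip_force": force on a finger pad.
Only numpy, scipy, OpenCV 4.12 (cv2) and the standard library are available. Lean on these libraries where they do the work, as an engineer would, in place of code of your own. Each camera call takes 0.05 s, during which the arm holds its last target. There are 200 camera calls.

## Working session

There is one attempt and no reset: what is moved stays moved. The work goes in short steps, Python scripts to look and compute and a tool call to move; the robot and the scene stay as the last step left them, time stands still between calls to the robot, and variables do not carry over. Pictures are saved under pics/ and viewed, at most 10 in all, crops included, and the job is handed in when it is done.

Besides the shell and the picture viewer there is one more tool, called after "Call:" as a command line: name --argument value ..., lists and objects as JSON in quotes. drive_tool: Moves the arm, as the interface text tells. Shift numbers are shares of 200 mm and turn numbers shares of 2 pi rad, none past 1 either way. Its arguments: {"type":"object","properties":{"motion":{"type":"array"},"newtons":{"type":"number"}},"required":["motion"]}

```bash
mkdir -p pics
python3 - <<'E'
from bench import bot,grab_frame,cut_out
import cv2,numpy as np
for c in("scene","top"):
    f=grab_frame(c);cv2.imwrite(f"pics/{c}0.png",f["pixels"][:,:,::-1]);np.savez(f"{c}.npz",**f)
    print(c,f["camera_matrix"].tolist(),f["cam_to_world"].round(4).tolist())
    for n in("refill","station_a","float_a_top","lever_a_tip","round_bottle"):
        print(n,[(round(d["score"],2),d["bbox"]) for d in cut_out(c,n)])
s=bot.observe();print(s["t"],s["tool_pos"],s["eef_rot"],s["contact_force"])
E
```

```text
scene [[406.87033974148517, 0.0, 317.6912775880888], [0.0, 406.87033974148517, 199.21469978890602], [0.0, 0.0, 1.0]] [[0.4826, 0.6105, -0.628, 1.2201], [0.8757, -0.3243, 0.3576, -0.366], [0.0147, -0.7225, -0.6912, 0.8636], [0.0, 0.0, 0.0, 1.0]]
refill [(0.95, [382.2, 138.0, 27.4, 44.6]), (0.89, [363.1, 117.9, 26.4, 41.4]), (0.71, [423.7, 133.3, 27.7, 43.0]), (0.5, [166.2, 236.1, 28.9, 44.5]), (0.41, [304.3, 158.6, 56.2, 11.7])]
station_a [(0.79, [237.8, 189.3, 93.7, 137.3]), (0.75, [290.6, 168.9, 91.5, 131.5]), (0.65, [324.5, 156.0, 106.2, 112.4]), (0.58, [346.6, 223.9, 7.0, 4.1])]
float_a_top [(0.57, [395.3, 203.2, 5.4, 11.1])]
lever_a_tip [(0.53, [331.0, 154.4, 10.7, 21.2])]
round_bottle [(0.85, [165.9, 236.7, 30.4, 46.6])]
top [[474.08734222075606, 0.0, 323.56013870756556], [0.0, 474.08734222075606, 200.9159018108607], [0.0, 0.0, 1.0]] [[0.023, -0.998, 0.0591, 0.4363], [-0.9996, -0.0239, -0.0154, 0.0596], [0.0168, -0.0587, -0.9981, 1.6226], [0.0, 0.0, 0.0, 1.0]]
refill [(0.84, [207.2, 250.1, 25.4, 22.1]), (0.61, [169.9, 192.7, 29.1, 28.9]), (0.58, [215.0, 212.3, 17.5, 25.9])]
station_a [(0.93, [313.2, 118.7, 37.8, 114.2]), (0.86, [267.2, 123.8, 37.6, 109.7]), (0.65, [353.5, 118.7, 31.2, 111.9])]
float_a_top [(0.4, [248.1, 240.9, 46.8, 45.1])]
lever_a_tip [(0.61, [282.0, 222.1, 9.8, 9.0])]
round_bottle [(0.91, [428.4, 198.9, 24.1, 21.4]), (0.49, [185.6, 146.4, 47.9, 30.9])]
0.6 [ 0.22412899 -0.58339686  0.25026435] [[ 9.33484874e-01  3.58616765e-01 -7.33984065e-05]
 [ 3.58616770e-01 -9.33484872e-01  7.61975827e-05]
 [-4.11905716e-05 -9.74511904e-05 -9.99999994e-01]] [ 0.39817168 -0.43559577 -0.16073546]
```

Run:
```python
import cv2
a=cv2.imread("pics/scene0.png")[100:340,140:460];cv2.imwrite("pics/s1.png",cv2.resize(a,(800,600),interpolation=cv2.INTER_CUBIC))
a=cv2.imread("pics/top0.png")[90:310,150:470];cv2.imwrite("pics/t1.png",cv2.resize(a,(800,550),interpolation=cv2.INTER_CUBIC))
```

```text
(no output)
```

View pics/s1.png

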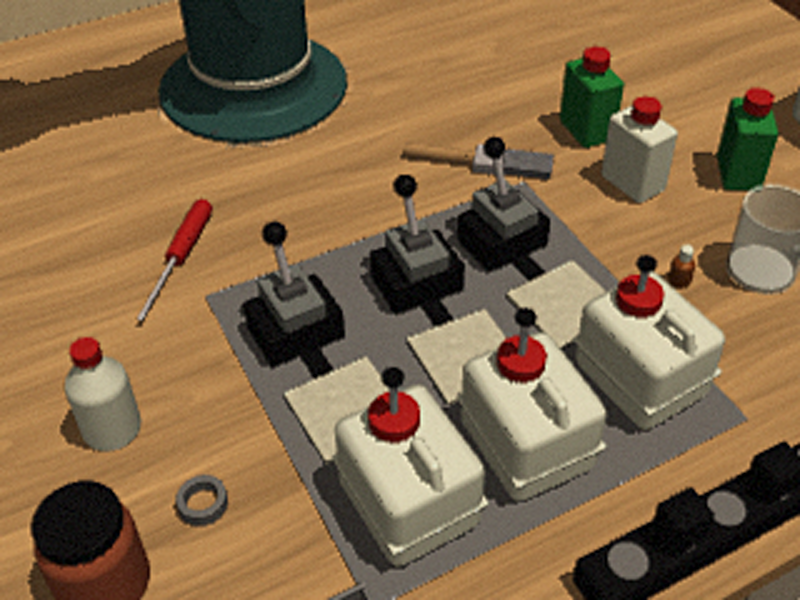

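View pics/t1.png

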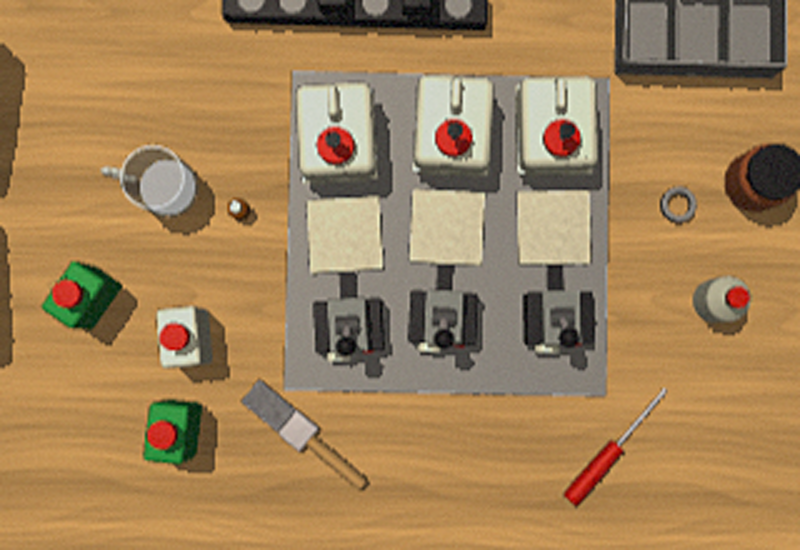

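White refill candidates: scene (396,159) / top (222,225) is flat-sided and white (refill). The greens at scene (377,138) and (438,156) are excluded by colour. The white one at scene (181,258) / top (440,210) is round. The gauges stand at scene (399,205), (350,227) and (297,251). Next I'll measure them.

```bash
cat > h.py <<'E'
import numpy as np,cv2
def ray(f,u,v):
    d=f["cam_to_world"][:3,:3]@np.linalg.inv(f["camera_matrix"])@np.array([u,v,1.]);return f["cam_to_world"][:3,3],d
def atz(f,u,v,z):
    o,d=ray(f,u,v);return o+d*(z-o[2])/d[2]
def proj(f,p):
    R=f["cam_to_world"];q=f["camera_matrix"]@(R[:3,:3].T@(np.asarray(p)-R[:3,3]));return q[:2]/q[2]
def tri(r):
    A=0;b=0
    for o,d in r:
        d=d/np.linalg.norm(d);P=np.eye(3)-np.outer(d,d);A=A+P;b=b+P@o
    return np.linalg.solve(A,b)
def blob(m,u,v,r,k=1):
    "centroid (full px), area, contour of the largest blob in window"
    w=np.zeros(m.shape,np.uint8);w[v-r:v+r+1,u-r:u+r+1]=m[v-r:v+r+1,u-r:u+r+1]
    n,l,s,c=cv2.connectedComponentsWithStats(w);i=1+np.argmax(s[1:,4]);return c[i],s[i,4],(l==i).astype(np.uint8)
def rect(m,f,z):
    c=max(cv2.findContours(m,0,2)[0],key=cv2.contourArea)[:,0]
    w=np.array([atz(f,u,v,z)[:2] for u,v in c]);(x,y),s,a=cv2.minAreaRect((w*1000).astype(np.float32))
    return np.round([x,y],1),np.round(s,1),round((a+45)%90-45,1)
E
python3 - <<'E'
from h import *
S=dict(np.load("scene.npz"));T=dict(np.load("top.npz"))
def ch(f):
    p=f["pixels"].astype(int);return p,p.max(2),p.max(2)-p.min(2)
tp,tv,ts=ch(T);sp,sv,ss=ch(S)
pad=(tv>190)&(tp[:,:,2]>130)
for n,(pu,pv),(su,sv_),(tu,tv_),(ku,kv),(lu,lv) in [("a",(288,184),(399,205),(283,147),(288,228),(338,158)),("b",(329,181),(350,227),(332,142),(328,225),(302,174)),("c",(371,181),(297,251),(377,142),(378,225),(250,193))]:
    c,ar,m=blob(pad,pu,pv,17);print(n,"pad",rect(m,T,.008),ar)
    cs,a1,_=blob(sv<70,su,sv_,6);ct,a2,_=blob(tv<70,tu,tv_,6)
    print("  float",tri([ray(S,*cs),ray(T,*ct)]).round(4),cs.round(1),a1,ct.round(1),a2)
    red=(sp[:,:,0]>120)&(sp[:,:,1]<70);c,ar,_=blob(red,su,sv_+14,16);print("  cap",c,ar)
    cs,a1,_=blob(sv<70,lu,lv,6);ct,a2,_=blob(tv<70,ku,kv,6)
    print("  knob",tri([ray(S,*cs),ray(T,*ct)]).round(4),cs.round(1),a1,ct.round(1),a2)
cr=lambda p:(p[:,:,0]>120)&(p[:,:,1]<80)
c1,_,_=blob(cr(sp),399,144,8);c2,_,_=blob(cr(tp),220,225,9);print("cap",tri([ray(S,*c1),ray(T,*c2)]),c1,c2)
w=(tv>170)&(tp[:,:,2]>120)|cr(tp);c,ar,m=blob(w,222,225,16);print("refill top",rect(m,T,.1),ar)
z=lambda f,u,v,r:cv2.resize(f["pixels"][v-r:v+r,u-r:u+r,::-1],(400,400),interpolation=cv2.INTER_CUBIC)
cv2.imwrite("pics/z.png",np.hstack([z(S,396,159,30),z(T,222,225,25)]))
E
```

```text
a pad (array([589.5, 159.7]), array([96.4, 97.4]), 4.8) 797
  float [0.692  0.1663 0.1578] [398.  205.2] 43 [282.9 145.4] 23
  cap [397.83486239 217.88073394] 109
  knob [0.4394 0.1425 0.137 ] [337.5 158.8] 57 [288.9 227.1] 71
b pad (array([603.2,  19.9]), array([97.4, 95.9]), -1.4) 793
  float [0.7051 0.0151 0.1702] [349.5 226.5] 61 [331.6 141.8] 23
  cap [350.22377622 242.96503497] 143
  knob [0.4498 0.0213 0.1355] [301.7 174. ] 63 [327.7 224.7] 61
c pad (array([ 606. , -126.4]), array([93. , 96.6]), 1.4) 802
  float [ 0.7088 -0.1231  0.1668] [296.8 250.7] 65 [376.2 142.1] 26
  cap [298.97142857 266.00571429] 175
  knob [ 0.4537 -0.135   0.1343] [249.3 193.1] 75 [377.3 224.5] 61
cap [0.44228595 0.36186363 0.12692354] [398.63333333 141.43333333] [219.15555556 224.5       ]
refill top (array([444.6, 363.3]), array([73.3, 48.6]), 7.3) 297
```

View pics/z.png

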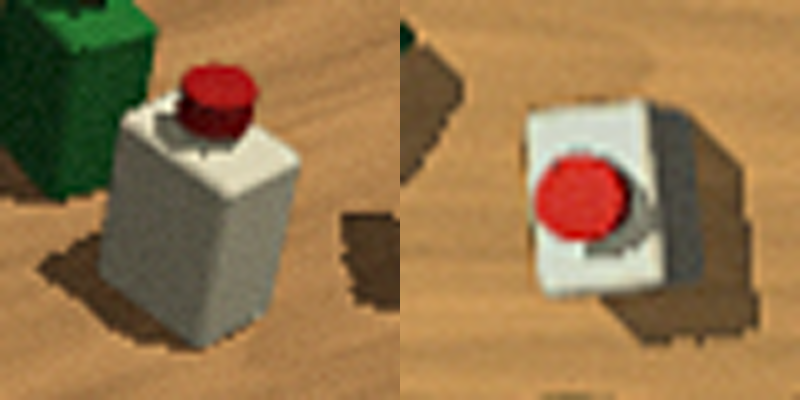

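Scene crop: the white flat-sided bottle with the red cap (refill), long side along x, yaw about 7°. Canister a has the lowest gauge: disc at 0.158 m against 0.170 (b) and 0.167 (c). So I need lever a and pad a.

```bash
cat > go.py <<'E'
import sys,numpy as np
from bench import bot
from scipy.spatial.transform import Rotation as R
def go(*wp):
    "wp: (x,y,z,yaw of tool x axis[,tilt deg about tool x]) -> rows"
    s=bot.observe();M=np.array(s["eef_rot"]);p=np.array(s["tool_pos"])
    for w in wp:
        T=R.from_euler("z",w[3],degrees=True).as_matrix()@np.diag([1,-1,-1.])
        if len(w)>4:T=T@R.from_euler(w[5],w[4],degrees=True).as_matrix()
        print((M.T@(np.array(w[:3])-p)/.2).round(3).tolist()+(R.from_matrix(M.T@T).as_rotvec()/2/np.pi).round(4).tolist())
    print(s["t"],p.round(4),s["contact_force"].round(1),s["qpos"].round(1) if hasattr(s["qpos"],"round") else s["qpos"])
if __name__=="__main__":go(*eval(sys.argv[1]))
E
python3 go.py "[(.38,-.45,.25,12),(.46,-.2,.25,8),(.41,.0,.25,5.3),(.392,.140,.25,5.3)]"; python3 -c "
from bench import bot;print(bot.tcp_to_tips)"
```

```text
[0.967, -0.343, 0.001, -0.0, 0.0, 0.025]
[1.788, -1.367, 0.001, -0.0, 0.0, 0.0362]
[1.914, -2.39, 0.001, -0.0, 0.0, 0.0437]
[2.081, -3.075, 0.002, -0.0, 0.0, 0.0437]
0.6 [ 0.2241 -0.5834  0.2503] [ 0.4 -0.4 -0.2] [66.6 23.9 -0.6 92.5  0.3 63.6 -3. ]
0.019
```

Call:
drive_tool --motion '[0.967, -0.343, 0, 0, 0, 0.025, 1, 0.967, -0.343, 0, 0, 0, 0.025, 1, 0.967, -0.343, 0, 0, 0, 0.025, 1, 0.967, -0.343, 0, 0, 0, 0.025, 1, 0.967, -0.343, 0, 0, 0, 0.025, 1, 0.967, -0.343, 0, 0, 0, 0.025, 1, 0.967, -0.343, 0, 0, 0, 0.025, 1, 0.967, -0.343, 0, 0, 0, 0.025, 1]'

```text
t: 1.27
tool_pos: [0.3798, -0.4503, 0.2503]
eef_rot: [[0.978, 0.208, -0.0], [0.208, -0.978, -0.0], [-0.0, 0.0, -1.0]]
contact_force: [-1.2, -0.5, -0.1]
gripper_width: -0.0
grip_force: 0.0
```

```bash
python3 go.py "[(.44,-.26,.25,8),]"
```

```text
[0.492, -0.868, 0.001, 0.0, 0.0001, 0.0112]
1.2667 [ 0.3798 -0.4503  0.2503] [-1.2 -0.5 -0.1] [ 49.5  20.3  -3.3  97.7   1.3  62.  -32.3]
```

Call:
drive_tool --motion '[0.492, -0.868, 0, 0, 0, 0.0112, 1, 0.492, -0.868, 0, 0, 0, 0.0112, 1, 0.492, -0.868, 0, 0, 0, 0.0112, 1, 0.492, -0.868, 0, 0, 0, 0.0112, 1, 0.492, -0.868, 0, 0, 0, 0.0112, 1, 0.492, -0.868, 0, 0, 0, 0.0112, 1, 0.492, -0.868, 0, 0, 0, 0.0112, 1]'

```text
t: 1.85
tool_pos: [0.4402, -0.2594, 0.2505]
eef_rot: [[0.99, 0.14, 0.0], [0.14, -0.99, -0.0], [0.0, 0.0, -1.0]]
contact_force: [-0.1, -1.4, 0.7]
gripper_width: -0.0004
grip_force: 0.0
```

```bash
python3 go.py "[(.44,-.07,.25,5.3),]"
```

```text
[0.132, -0.938, 0.002, 0.0, -0.0, 0.0076]
1.85 [ 0.4402 -0.2594  0.2505] [-0.1 -1.4  0.7] [ 34.7  12.5  -8.7 108.3   2.2  59.4 -56.9]
```

Call:
drive_tool --motion '[0.132, -0.938, 0.002, 0, 0, 0.0076, 1, 0.132, -0.938, 0.002, 0, 0, 0.0076, 1, 0.132, -0.938, 0.002, 0, 0, 0.0076, 1, 0.132, -0.938, 0.002, 0, 0, 0.0076, 1, 0.132, -0.938, 0.002, 0, 0, 0.0076, 1, 0.132, -0.938, 0.002, 0, 0, 0.0076, 1, 0.132, -0.938, 0.002, 0, 0, 0.0076, 1]'

```text
t: 2.43
tool_pos: [0.4403, -0.0711, 0.25]
eef_rot: [[0.996, 0.091, 0.0], [0.091, -0.996, -0.0], [0.0, 0.0, -1.0]]
contact_force: [0.2, -0.2, 0.7]
gripper_width: 0.0004
grip_force: 0.0
```

```bash
python3 go.py "[(.388,.10,.25,5.3),(.388,.141,.25,5.3),(.388,.141,.139,5.3)]"
```

```text
[-0.183, -0.876, -0.0, 0.0, -0.0, -0.0003]
[-0.164, -1.08, -0.0, 0.0, -0.0, -0.0003]
[-0.164, -1.08, 0.555, 0.0, -0.0, -0.0003]
2.4333 [ 0.4403 -0.0711  0.25  ] [ 0.2 -0.2  0.7] [ 21.2   6.  -16.9 116.3   2.1  58.  -81.6]
```

Call:
drive_tool --motion '[-0.183, -1, 0, 0, 0, 0, 1, -0.183, -1, 0, 0, 0, 0, 1, -0.183, -1, 0, 0, 0, 0, 1, -0.183, -1, 0, 0, 0, 0, 1, -0.183, -1, 0, 0, 0, 0, 1, -0.183, -1, 0, 0, 0, 0, 1, -0.183, -1, 0, 0, 0, 0, 1, -0.183, -1, 0, 0, 0, 0, 1]'

```text
t: 3.1
tool_pos: [0.3864, 0.1238, 0.2499]
eef_rot: [[0.996, 0.089, -0.0], [0.089, -0.996, 0.0], [-0.0, -0.0, -1.0]]
contact_force: [0.3, -0.1, 0.3]
gripper_width: -0.0003
grip_force: 0.0
```

```bash
python3 go.py "[(.388,.141,.25,5.3),(.388,.141,.139,5.3),(.468,.149,.139,5.3)]"
```

```text
[0.016, -0.085, -0.001, -0.0, 0.0, -0.0006]
[0.016, -0.085, 0.554, -0.0, 0.0, -0.0006]
[0.418, -0.089, 0.554, -0.0, 0.0, -0.0006]
3.1 [0.3864 0.1238 0.2499] [ 0.3 -0.1  0.3] [   6.8    1.9  -29.3  120.7    1.1   57.6 -107.9]
```

Call:
drive_tool --motion '[0.016, -0.085, 0, 0, 0, 0, 1, 0.016, -0.085, 0.2, 0, 0, 0, 1, 0.016, -0.085, 0.4, 0, 0, 0, 1, 0.016, -0.085, 0.554, 0, 0, 0, 1, 0.016, -0.085, 0.554, 0, 0, 0, 1, 0.07, -0.087, 0.554, 0, 0, 0, 1, 0.12, -0.087, 0.554, 0, 0, 0, 1, 0.16, -0.087, 0.554, 0, 0, 0, 1, 0.2, -0.087, 0.554, 0, 0, 0, 1, 0.24, -0.088, 0.554, 0, 0, 0, 1, 0.28, -0.088, 0.554, 0, 0, 0, 1, 0.32, -0.088, 0.554, 0, 0, 0, 1, 0.35, -0.088, 0.554, 0, 0, 0, 1, 0.37, -0.088, 0.554, 0, 0, 0, 1, 0.38, -0.088, 0.554, 0, 0, 0, 1]'

```text
t: 4.35
tool_pos: [0.46, 0.15, 0.139]
eef_rot: [[0.996, 0.091, -0.0], [0.091, -0.996, 0.0], [-0.0, -0.0, -1.0]]
contact_force: [-0.9, -0.1, -0.6]
gripper_width: 0.0
grip_force: 0.5
```

Run:
```python
from go import go
go((.4745,.1485,.139,5.3))
from bench import grab_frame
import cv2
f=grab_frame("scene");cv2.imwrite("pics/l1.png",cv2.resize(f["pixels"][120:260,260:460,::-1],(800,560),interpolation=cv2.INTER_CUBIC))
```

```text
[0.071, 0.014, -0.0, -0.0, 0.0, -0.0002]
4.35 [0.46  0.15  0.139] [-0.9 -0.1 -0.6] [   1.9   20.4  -27.6  117.    13.    45.5 -118.2]
```

View pics/l1.png

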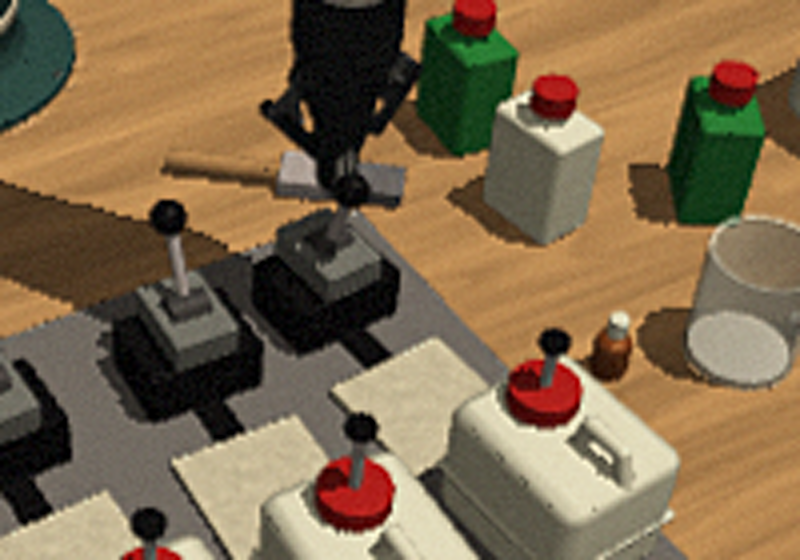

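The knob (crop 350,190) is past midway and the finger is behind it. I'll push on slowly to the stop.

Call:
drive_tool --motion '[0.02, 0.003, 0, 0, 0, 0, 1, 0.035, 0.005, 0, 0, 0, 0, 1, 0.05, 0.008, 0, 0, 0, 0, 1, 0.06, 0.01, 0, 0, 0, 0, 1, 0.07, 0.01, 0, 0, 0, 0, 1, 0.075, 0.01, 0, 0, 0, 0, 1]'

```text
t: 4.9
tool_pos: [0.4725, 0.1492, 0.1386]
eef_rot: [[0.996, 0.092, -0.005], [0.092, -0.996, -0.002], [-0.005, 0.001, -1.0]]
contact_force: [-24.9, -2.4, 17.2]
gripper_width: -0.0
grip_force: 12.5
```

Call:
drive_tool --motion '[-0.1, 0, 0, 0, 0, 0, 1, -0.2, 0, 0, 0, 0, 0, 1, -0.25, 0, -0.15, 0, 0, 0, 1, -0.25, 0, -0.35, 0, 0, 0, 1, -0.25, 0, -0.55, 0, 0, 0, 1, -0.25, -0.2, -0.55, 0, 0, 0, 0.5, -0.25, -0.4, -0.55, 0, 0, 0, 0, -0.25, -0.6, -0.55, 0, 0, 0, 0, -0.25, -0.6, -0.55, 0, 0, 0, 0]'

```text
t: 5.65
tool_pos: [0.4124, 0.271, 0.25]
eef_rot: [[0.995, 0.098, 0.001], [0.098, -0.995, 0.004], [0.001, -0.003, -1.0]]
contact_force: [-1.4, 0.8, -1.1]
gripper_width: 0.0482
grip_force: 0.0
```

Run:
```python
from go import go
from h import *
from bench import grab_frame
S=grab_frame("scene");T=grab_frame("top")
cv2.imwrite("pics/l2.png",np.hstack([cv2.resize(f["pixels"][v-50:v+50,u-50:u+50,::-1],(400,400),interpolation=cv2.INTER_CUBIC) for f,u,v in((S,345,175),(T,288,215))]))
th=np.radians(5)
for a in(.85,.9,.95,1.):
    for b in [a]:
        x=-.125+.07*np.sin(b-.5);z=.067+.07*np.cos(b-.5)
        p=[.589+x*np.cos(th),.1592+x*np.sin(th),z];print(a,proj(S,p).round(1),proj(T,p).round(1))
for f,u,v in((S,349,167),(T,288,208)):
    try:print(blob(f["pixels"].max(2)<70,u,v,6)[:2])
    except Exception as e:print(e)
go((.444,.25,.25,7.3),(.444,.34,.25,7.3))
```

```text
0.85 [349.  168.7] [287.1 211.5]
0.9 [349.6 169.7] [287.1 210.5]
0.95 [350.3 170.7] [287.  209.5]
1.0 [350.9 171.7] [287.  208.6]
(array([348.55882353, 166.91176471]), np.int32(136))
(array([287.96470588, 207.05882353]), np.int32(85))
[0.144, 0.092, -0.005, -0.0001, 0.0, -0.0053]
[0.187, -0.356, -0.005, -0.0001, 0.0, -0.0053]
5.75 [0.4136 0.2656 0.2491] [-0.3 -0.1 -0.5] [  -5.    12.9  -35.5  110.2    8.6   59.5 -128.8]
```

View pics/l2.png

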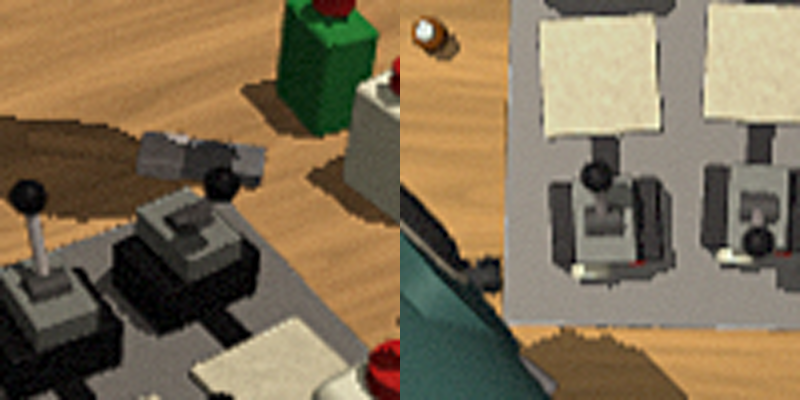

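The knob sits at scene (350,171) and top (287,209), which matches the fully-off position. Levers b and c are untouched. Now the bottle.

```bash
python3 go.py "[(.444,.3628,.25,7.3),(.444,.3628,.08,7.3)]"
```

```text
[0.197, -0.47, -0.005, -0.0001, 0.0, -0.0053]
[0.197, -0.469, 0.845, -0.0001, 0.0, -0.0053]
5.75 [0.4136 0.2656 0.2491] [-0.3 -0.1 -0.5] [  -5.    12.9  -35.5  110.2    8.6   59.5 -128.8]
```

Call:
drive_tool --motion '[0.1, -0.23, -0.005, 0, 0, -0.0053, 0, 0.197, -0.47, -0.005, 0, 0, -0.0053, 0, 0.197, -0.47, -0.005, 0, 0, -0.0053, 0, 0.197, -0.47, -0.005, 0, 0, -0.0053, 0, 0.197, -0.47, -0.005, 0, 0, -0.0053, 0, 0.197, -0.47, -0.005, 0, 0, -0.0053, 0, 0.197, -0.47, -0.005, 0, 0, -0.0053, 0]'

```text
t: 6.33
tool_pos: [0.445, 0.36, 0.2502]
eef_rot: [[0.992, 0.123, 0.0], [0.123, -0.992, -0.001], [0.0, 0.001, -1.0]]
contact_force: [-0.1, -0.3, 0.2]
gripper_width: 0.0853
grip_force: 0.0
```

```bash
python3 go.py "[(.444,.3628,.25,7.3),(.444,.3628,.08,7.3)]"
```

```text
[-0.003, -0.014, 0.001, 0.0001, -0.0, -0.0007]
[-0.003, -0.015, 0.851, 0.0001, -0.0, -0.0007]
6.3333 [0.445  0.36   0.2502] [-0.1 -0.3  0.2] [ -13.7   22.2  -35.9   99.2   14.4   63.3 -137.1]
```

Call:
drive_tool --motion '[-0.003, -0.015, 0.15, 0, 0, 0, 0, -0.003, -0.015, 0.3, 0, 0, 0, 0, -0.003, -0.015, 0.45, 0, 0, 0, 0, -0.003, -0.015, 0.6, 0, 0, 0, 0, -0.003, -0.015, 0.72, 0, 0, 0, 0, -0.003, -0.015, 0.8, 0, 0, 0, 0, -0.003, -0.015, 0.845, 0, 0, 0, 0, -0.003, -0.015, 0.845, 0, 0, 0, 0]'

```text
t: 7.0
tool_pos: [0.4433, 0.3631, 0.0799]
eef_rot: [[0.992, 0.124, -0.002], [0.124, -0.992, -0.002], [-0.002, 0.001, -1.0]]
contact_force: [-0.2, 0.3, 0.1]
gripper_width: 0.0852
grip_force: 0.0
```

Call:
drive_tool --motion '[0, 0, 0, 0, 0, 0, 0.2, 0, 0, 0, 0, 0, 0, 0.3, 0, 0, 0, 0, 0, 0, 0.35, 0, 0, 0, 0, 0, 0, 0.4, 0, 0, 0, 0, 0, 0, 0.6, 0, 0, 0, 0, 0, 0, 1, 0, 0, 0, 0, 0, 0, 1, 0, 0, 0, 0, 0, 0, 1, 0, 0, 0, 0, 0, 0, 1, 0, 0, 0, 0, 0, 0, 1]' --newtons 70

```text
t: 7.83
tool_pos: [0.4443, 0.3643, 0.0825]
eef_rot: [[0.992, 0.124, 0.002], [0.124, -0.992, 0.0], [0.002, 0.0, -1.0]]
contact_force: [-1.2, -6.5, 13.0]
gripper_width: 0.0514
grip_force: 70.1
```

Call:
drive_tool --motion '[0, 0, -0.02, 0, 0, 0, 1, 0, 0, -0.08, 0, 0, 0, 1, 0, 0, -0.18, 0, 0, 0, 1, 0, 0, -0.3, 0, 0, 0, 1, 0, 0, -0.45, 0, 0, 0, 1, 0, 0, -0.6, 0, 0, 0, 1, 0, 0, -0.75, 0, 0, 0, 1, 0, 0, -0.9, 0, 0, 0, 1, 0, 0, -1, 0, 0, 0, 1, 0, 0, -1, 0, 0, 0, 1]'

```text
t: 8.67
tool_pos: [0.4442, 0.3657, 0.2864]
eef_rot: [[0.992, 0.125, 0.005], [0.125, -0.992, 0.004], [0.006, -0.003, -1.0]]
contact_force: [0.0, 0.0, -2.3]
gripper_width: 0.0514
grip_force: 73.6
```

```bash
python3 go.py "[(.48,.25,.36,5,-45,'y'),(.48,.25,.36,5,45,'y'),(.48,.25,.36,5,45,'x'),(.48,.25,.36,5,-45,'x'),(.48,.25,.36,5)]"
```

```text
[0.107, 0.595, -0.369, 0.0019, -0.1259, 0.006]
[0.107, 0.595, -0.369, -0.0029, 0.1241, 0.0055]
[0.107, 0.595, -0.369, 0.1245, 0.0015, 0.0061]
[0.107, 0.595, -0.369, -0.1255, -0.0032, 0.0054]
[0.107, 0.595, -0.369, -0.0005, -0.0009, 0.0061]
8.6667 [0.4442 0.3657 0.2864] [ 0.   0.  -2.3] [ -13.4   20.4  -36.9   96.6   13.2   67.  -136.4]
```

Call:
drive_tool --motion '[0.02, 0.1, -0.1, 0, -0.001, 0.001, 1, 0.04, 0.2, -0.2, 0, -0.001, 0.002, 1, 0.06, 0.33, -0.3, 0, -0.001, 0.004, 1, 0.08, 0.45, -0.37, 0, -0.001, 0.006, 1, 0.1, 0.55, -0.37, 0, -0.001, 0.006, 1, 0.107, 0.595, -0.37, 0, -0.001, 0.006, 1, 0.107, 0.595, -0.37, 0, -0.001, 0.006, 1, 0.107, 0.595, -0.37, 0, -0.001, 0.006, 1]'

```text
t: 9.33
tool_pos: [0.4792, 0.2492, 0.3547]
eef_rot: [[0.996, 0.087, -0.007], [0.087, -0.996, -0.001], [-0.007, 0.0, -1.0]]
contact_force: [-0.1, 0.5, -3.0]
gripper_width: 0.0513
grip_force: 74.2
```

Call:
drive_tool --motion '[0, 0, 0, 0, 0.005, 0, 1, 0, 0, 0, 0, 0.015, 0, 1, 0, 0, 0, 0, 0.028, 0, 1, 0, 0, 0, 0, 0.042, 0, 1, 0, 0, 0, 0, 0.056, 0, 1, 0, 0, 0, 0, 0.07, 0, 1, 0, 0, 0, 0, 0.084, 0, 1, 0, 0, 0, 0, 0.098, 0, 1, 0, 0, 0, 0, 0.11, 0, 1, 0, 0, 0, 0, 0.12, 0, 1, 0, 0, 0, 0, 0.125, 0, 1, 0, 0, 0, 0, 0.125, 0, 1, 0, 0, 0, 0, 0.125, 0, 1, 0, 0, 0, 0, 0.125, 0, 1, 0, 0, 0, 0, 0.125, 0, 1]'

```text
t: 10.58
tool_pos: [0.4798, 0.2494, 0.3552]
eef_rot: [[0.71, 0.087, 0.699], [0.062, -0.996, 0.062], [0.702, -0.001, -0.712]]
contact_force: [-1.0, -0.3, -2.7]
gripper_width: 0.0514
grip_force: 74.4
```

Run:
```python
from go import go
from bench import grab_frame
import cv2
f=grab_frame("scene");cv2.imwrite("pics/tilt.png",cv2.resize(f["pixels"][0:240,240:560,::-1],(800,600),interpolation=cv2.INTER_CUBIC))
go((.48,.25,.36,5))
```

```text
[0.018, -0.003, -0.016, -0.0001, -0.1239, -0.0]
10.6333 [0.4798 0.2493 0.3552] [ 0.5 -0.7 -3.4] [  -0.3   -5.9  -41.1  123.7   44.7   31.2 -160.4]
```

View pics/tilt.png

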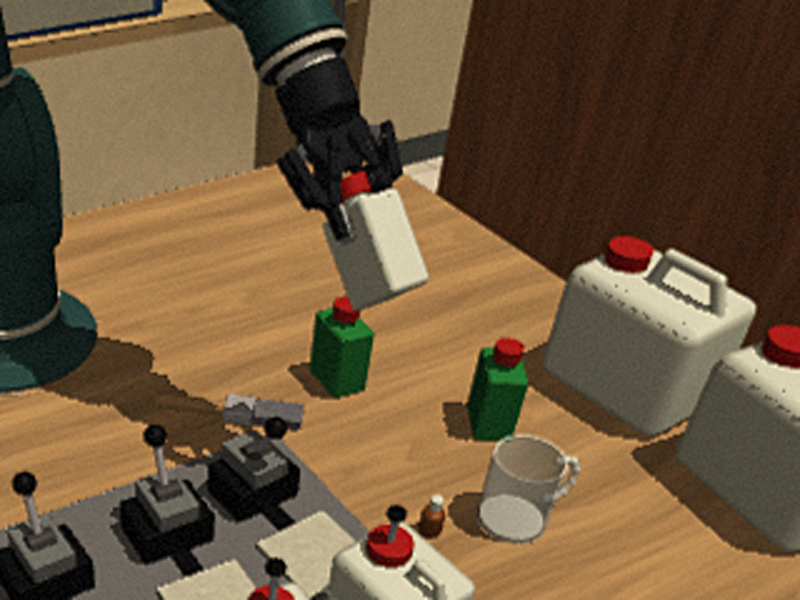

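The bottle (crop 380,245) is held firmly and tilted in line with the fingers. I'll hold it, then bring it level.

Call:
drive_tool --motion '[0, 0, 0, 0, 0, 0, 1, 0, 0, 0, 0, 0, 0, 1, 0, 0, 0, 0, 0, 0, 1, 0, 0, 0, 0, 0, 0, 1, 0, 0, 0, 0, 0, 0, 1, 0, 0, 0, 0, 0, 0, 1, 0, 0, 0, 0, 0, 0, 1, 0, 0, 0, 0, 0, 0, 1, 0, 0, 0, 0, 0, 0, 1, 0, 0, 0, 0, 0, 0, 1, 0, 0, 0, 0, 0, 0, 1, 0, 0, 0, 0, 0, 0, 1, 0, 0, 0, 0, 0, 0, 1, 0, 0, 0, 0, 0, 0, 1, 0, 0, 0, 0, 0, 0, 1]'

```text
t: 11.88
tool_pos: [0.4797, 0.249, 0.3551]
eef_rot: [[0.709, 0.087, 0.7], [0.062, -0.996, 0.061], [0.703, 0.0, -0.712]]
contact_force: [-0.4, -0.2, -3.5]
gripper_width: 0.0514
grip_force: 74.4
```

Call:
drive_tool --motion '[0, 0, 0, 0, -0.005, 0, 1, 0, 0, 0, 0, -0.015, 0, 1, 0, 0, 0, 0, -0.028, 0, 1, 0, 0, 0, 0, -0.042, 0, 1, 0, 0, 0, 0, -0.056, 0, 1, 0, 0, 0, 0, -0.07, 0, 1, 0, 0, 0, 0, -0.084, 0, 1, 0, 0, 0, 0, -0.098, 0, 1, 0, 0, 0, 0, -0.11, 0, 1, 0, 0, 0, 0, -0.12, 0, 1, 0, 0, 0, 0, -0.124, 0, 1, 0, 0, 0, 0, -0.124, 0, 1, 0, 0, 0, 0, -0.124, 0, 1]'

```text
t: 12.97
tool_pos: [0.4799, 0.249, 0.3548]
eef_rot: [[0.996, 0.087, 0.0], [0.087, -0.996, 0.0], [0.0, -0.0, -1.0]]
contact_force: [0.0, -0.6, -3.0]
gripper_width: 0.0509
grip_force: 74.3
```

Run:
```python
from go import go
from h import *
from bench import grab_frame
go((.585,.2,.30,5),(.589,.1592,.24,5))
```

```text
[0.502, 0.29, 0.274, -0.0, -0.0001, -0.0]
[0.504, 0.495, 0.574, -0.0, -0.0001, -0.0]
12.9667 [0.4799 0.249  0.3548] [ 0.  -0.6 -3. ] [  -1.5   12.9  -34.4   95.8    7.6   73.6 -122.4]
```

Call:
drive_tool --motion '[0.06, 0.06, 0.06, 0, 0, 0, 1, 0.16, 0.15, 0.15, 0, 0, 0, 1, 0.28, 0.25, 0.25, 0, 0, 0, 1, 0.38, 0.35, 0.35, 0, 0, 0, 1, 0.46, 0.43, 0.45, 0, 0, 0, 1, 0.5, 0.48, 0.53, 0, 0, 0, 1, 0.504, 0.488, 0.57, 0, 0, 0, 1, 0.504, 0.488, 0.57, 0, 0, 0, 1, 0.504, 0.488, 0.57, 0, 0, 0, 1]'

```text
t: 13.72
tool_pos: [0.5881, 0.1614, 0.2416]
eef_rot: [[0.996, 0.088, 0.001], [0.088, -0.996, 0.0], [0.001, -0.0, -1.0]]
contact_force: [-0.1, -0.3, -2.6]
gripper_width: 0.0513
grip_force: 74.1
```

Run:
```python
from go import go
go((.589,.1605,.24,5),(.589,.1605,.098,5),(.589,.1605,.09,5))
```

```text
[0.004, 0.005, 0.008, -0.0, -0.0001, 0.0002]
[0.004, 0.005, 0.718, -0.0, -0.0001, 0.0002]
[0.004, 0.005, 0.758, -0.0, -0.0001, 0.0002]
13.7167 [0.5881 0.1614 0.2416] [-0.1 -0.3 -2.6] [   3.8   25.4  -29.2   94.5   13.5   63.6 -114. ]
```

Call:
drive_tool --motion '[0.004, 0.004, 0.08, 0, 0, 0, 1, 0.004, 0.004, 0.2, 0, 0, 0, 1, 0.004, 0.004, 0.32, 0, 0, 0, 1, 0.004, 0.004, 0.44, 0, 0, 0, 1, 0.004, 0.004, 0.54, 0, 0, 0, 1, 0.004, 0.004, 0.62, 0, 0, 0, 1, 0.004, 0.004, 0.67, 0, 0, 0, 1, 0.004, 0.004, 0.7, 0, 0, 0, 1, 0.004, 0.004, 0.715, 0, 0, 0, 1, 0.004, 0.004, 0.72, 0, 0, 0, 1, 0.004, 0.004, 0.72, 0, 0, 0, 1, 0.004, 0.004, 0.72, 0, 0, 0, 1]'

```text
t: 14.72
tool_pos: [0.5899, 0.16, 0.098]
eef_rot: [[0.996, 0.087, 0.001], [0.087, -0.996, 0.0], [0.001, -0.0, -1.0]]
contact_force: [0.7, 0.7, -3.6]
gripper_width: 0.0513
grip_force: 74.3
```

Call:
drive_tool --motion '[0, 0, 0.008, 0, 0, 0, 1, 0, 0, 0.015, 0, 0, 0, 1, 0, 0, 0.02, 0, 0, 0, 1, 0, 0, 0.025, 0, 0, 0, 1, 0, 0, 0.03, 0, 0, 0, 1, 0, 0, 0.03, 0, 0, 0, 1]'

```text
t: 15.22
tool_pos: [0.5901, 0.1598, 0.0934]
eef_rot: [[0.996, 0.087, 0.002], [0.087, -0.996, -0.001], [0.002, 0.001, -1.0]]
contact_force: [-13.3, -8.3, 35.0]
gripper_width: 0.0511
grip_force: 77.2
```

Call:
drive_tool --motion '[0, 0, -0.006, 0, 0, 0, 1, 0, 0, -0.008, 0, 0, 0, 1, 0, 0, -0.008, 0, 0, 0, 1]'

```text
t: 15.47
tool_pos: [0.5898, 0.1598, 0.0935]
eef_rot: [[0.996, 0.087, 0.001], [0.087, -0.996, -0.0], [0.001, 0.0, -1.0]]
contact_force: [-3.6, -3.3, 10.5]
gripper_width: 0.0513
grip_force: 75.5
```

Run:
```python
from bench import grab_frame
import cv2
f=grab_frame("scene");cv2.imwrite("pics/pl.png",cv2.resize(f["pixels"][120:260,260:460,::-1],(800,560),interpolation=cv2.INTER_CUBIC))
```

```text
(no output)
```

View pics/pl.png

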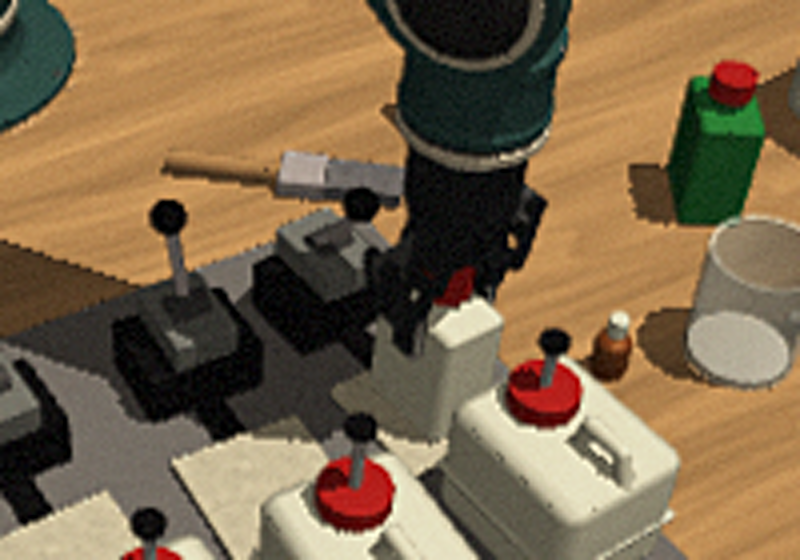

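The bottle stands on pad a (crop 435,370), clear of the lever and the canister. Releasing it and going up.

Call:
drive_tool --motion '[0, 0, 0, 0, 0, 0, 0.35, 0, 0, 0, 0, 0, 0, 0.25, 0, 0, 0, 0, 0, 0, 0.15, 0, 0, 0, 0, 0, 0, 0.1, 0, 0, 0, 0, 0, 0, 0.1, 0, 0, 0, 0, 0, 0, 0.1, 0, 0, 0, 0, 0, 0, 0.1]' --newtons 20

```text
t: 16.1
tool_pos: [0.5894, 0.1598, 0.0926]
eef_rot: [[0.996, 0.087, -0.0], [0.087, -0.996, -0.0], [-0.0, 0.0, -1.0]]
contact_force: [0.2, 0.6, -0.6]
gripper_width: 0.0772
grip_force: 0.0
```

Call:
drive_tool --motion '[0, 0, -0.05, 0, 0, 0, 0.1, 0, 0, -0.15, 0, 0, 0, 0.1, 0, 0, -0.3, 0, 0, 0, 0.1, 0, 0, -0.45, 0, 0, 0, 0.1, 0, 0, -0.6, 0, 0, 0, 0.1, 0, 0, -0.75, 0, 0, 0, 0.1, 0, 0, -0.9, 0, 0, 0, 0.1, 0, 0, -0.98, 0, 0, 0, 0.1, 0, 0, -0.98, 0, 0, 0, 0.1]'

```text
t: 16.85
tool_pos: [0.5905, 0.1605, 0.2935]
eef_rot: [[0.996, 0.087, 0.006], [0.087, -0.996, 0.001], [0.006, -0.001, -1.0]]
contact_force: [-0.1, 0.9, 0.8]
gripper_width: 0.0768
grip_force: 0.0
```

Call:
drive_tool --motion '[-0.15, -0.15, 0, 0, 0, 0, 0.1, -0.3, -0.3, 0, 0, 0, 0, 0.1, -0.45, -0.45, 0, 0, 0, 0, 0.1, -0.6, -0.65, 0, 0, 0, 0, 0.1, -0.7, -0.85, 0, 0, 0, 0, 0.1, -0.7, -1, 0, 0, 0, 0, 0.1, -0.7, -1, 0, 0, 0, 0, 0.1, -0.7, -1, 0, 0, 0, 0, 0.1, -0.7, -1, 0, 0, 0, 0, 0.1]'

```text
t: 17.6
tool_pos: [0.4325, 0.3466, 0.2886]
eef_rot: [[0.996, 0.087, -0.0], [0.087, -0.996, -0.0], [-0.0, 0.0, -1.0]]
contact_force: [0.0, -0.9, 0.4]
gripper_width: 0.0767
grip_force: 0.0
```

Run:
```python
from h import *
from bench import grab_frame
S=grab_frame("scene");T=grab_frame("top");tp=T["pixels"].astype(int);sp=S["pixels"].astype(int)
cr=lambda p:(p[:,:,0]>110)&(p[:,:,1]<80)
u,v=proj(T,[.589,.159,.128]).astype(int);s,t=proj(S,[.589,.159,.12]).astype(int)
c,a,_=blob(cr(tp),u,v,9);d,b,_=blob(cr(sp),s,t,8);print(c,a,d,b,"cap top-cam@.128",atz(T,*c,.128),"tri",tri([ray(S,*d),ray(T,*c)]))
cv2.imwrite("pics/end.png",np.hstack([cv2.resize(f["pixels"][v-50:v+50,u-50:u+50,::-1],(400,400),interpolation=cv2.INTER_CUBIC) for f,u,v in((S,365,185),(T,300,190))]))
```

```text
[285.22826087 179.84782609] 92 [370.62765957 187.58510638] 94 cap top-cam@.128 [0.58861907 0.15932623 0.128     ] tri [0.58711801 0.15783205 0.13661475]
```

View pics/end.png

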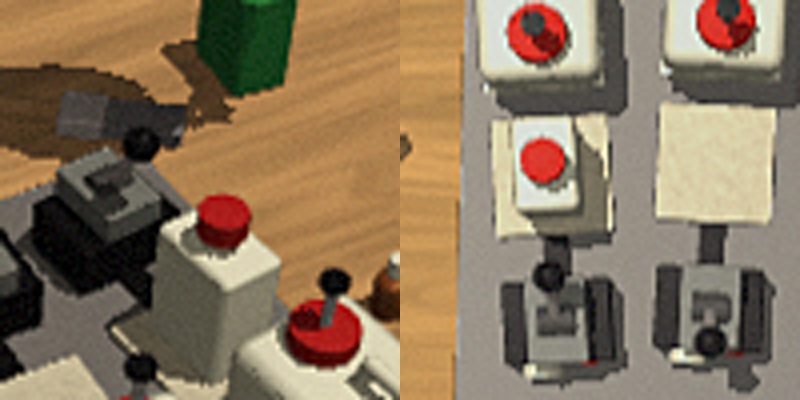

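The bottle stands upright, cap at (0.5886, 0.1593) against a pad centre of (0.5895, 0.1597). Lever a is off, lever b is on, and the arm is clear of everything. Handing in.

```bash
python3 -c "
from bench import bot;print(bot.sign_off())"
```

```text
the job is handed in; nothing more can be done
None
```

The job is handed in, with no verdict returned: canister a (left, +y) had the lowest gauge, so I switched its pump off first, then tipped the white refill bottle to about 45°, held it over a second, levelled it, and set it upright within about 1 mm of the middle of pad a.

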